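Prying up a printer base to shim it level

ROBOT

A 6-joint arm with a two-finger parallel gripper is mounted at the origin on the work surface. World frame = base frame: x ahead of the robot, y to its left, z up, the work surface at z = 0. Lengths are in m, angles in rad, forces in N, time in s.
With the tool pointing down it reaches from about 0.325 to 0.775 m from the base axis. Payload 9.3 kg.
Tool frame: the origin (TCP) lies between the finger pads; the fingertips stand 11 mm ahead of it and the grasp point (between the pads) lies 8 mm behind it; z points along the fingers, x is the direction in which the jaws open and shut, and the axes are right-handed (so a half turn about z gives the same grasp; the last joint's range is limited). The gripper opens to 85 mm and grips with 20 to 120 N. Pads are 22 mm wide; open, the fingers measure 114 mm over their backs; the gripper's body (76 mm by 85 mm) begins 54 mm behind the grasp point. The pads swing forward as they close: fully open they stand 13 mm farther back than shut.
Start: joints at [1.086, 0.259, 0.021, 1.334, 0, 1.418], TCP at [0.179, 0.52, 0.242] pointing down, gripper open.
Joint ranges: [-3.04, 3.04], [-0.91, 1.82], [-1.04, 1.36], [-1.92, 1.95], [-1.52, 1.45], [-3.14, 3.14]. Speed limits (rad/s): [2.22, 2.22, 2.79, 3.14, 3.14, 3.14].

INTERFACE

Orientations are given as a unit quaternion [w, x, y, z].
In Python, from plant import manip gives the robot as it stands.
- The arm moves only by the tool move_arm, never from a script. Its argument "commands" is a list that holds one entry, the list of rows, each a list of 4 numbers: the shift along the tool's x, y, z in m, then the turn about the tool's z in rad. A call has 1 to 10 rows; each row shifts and turns the commanded pose from where the row before left it, along the tool's axes as they then stand; what a row does not reach is not made up. A row lasts 1/10 s, in which the tool goes at most 50 mm and 8.59 degrees, less where a joint would pass 70% of its speed; a pose out of reach is approached as far as the arm can. A call with a gripper value outside its range is refused whole. "claw" is the gripper command: -1 is shut, 1 is fully open, values between are in proportion, set as the call begins (left out, the last holds). The fingers move at their own pace and stop on an object; "force" is the grip in N (left out, the last holds). Time passes only in rows, so rows that do not move let the fingers close. It gives the time, the measured TCP pose, the force and the opening at its end, in the units of the state.
- manip.state(): the state, without advancing time (a new reading comes with each control period).
- manip.read_camera(name): name is "scene" or "side" or "wrist"; returns a dict with "img" (384x512x3 uint8, red, green, blue), "depth" (384x512 float32, m along the optical axis (not along the pixel's ray), 0 where there is no reading), "K" (3x3 intrinsics, pixels), "view" (4x4, takes a point from world to camera coordinates); the wrist camera has in their place "T_tool_cam" (4x4, takes a point from camera to tool coordinates, whose origin is the TCP and whose axes are the tool frame's). Camera axes: x right, y up, looking along -z (the intrinsics and any distortion apply to the point x, -y, -z); pixel columns grow to the right and rows downward; lengths in m; the calibration is good to about 2 mm. A picture is of the moment at which its call begins: read the wrist's pose just before it.
- manip.hand_in(): hands the job in, once; it reports no verdict.
The state is a dict: "t": time; "qpos": joint angles; "joint_vel": joint speeds; "tau": joint torques, N m; "eef_pos": TCP position; "orientation": TCP orientation; "wrist_force": force on the tool from outside, world axes, zero at the start; "ft_torque": the same for the moment, N m; "gripper_width": finger opening in m.
Only numpy, scipy, OpenCV 4.12 (cv2) and the standard library are available. Lean on these libraries where they do the work, as an engineer would, in place of code of your own. Each camera call takes 0.05 s, during which the arm holds its last target.

TASK

The bench sinks a little under the printer base, so its lone foot by the yellow fulcrum block needs the brass shim under it. Use the pry bar with the orange grip (not the blue scraper) over the fulcrum block to lever that edge of the base up until the sprung shim has slid fully under the foot, then let the base down onto it. Take the bar out and lay it flat on the bench, touching neither the base nor the block; do not touch the base with the robot itself or shove it out of its place.

Things in the scene. Friction and masses are not known exactly. Their poses are not given: they have to be found in the camera images.
- bar_grip (a point): Pry bar (loose, 0.36 kg): centre of its orange square upright grip, 24 x 24 mm, 62 mm tall; 43 mm above the bar's underside. The bar is a flat steel strip 260 x 20 x 8 mm; x runs along it to its toe, 245 mm ahead of this point; heel 15 mm behind; z up. Starts flat on the bench, toe roughly to +y. Pinched along the bar (fingers before and behind the post) it cannot swivel in the jaws.
- printer: Dark printer base, about 5 kg, 300 x 300 mm, flat underside 70 mm above the bench, 188 mm tall with bed and white print. Loose on three 36 mm feet: the lone one at (45, -120), two at (+-110, 120) mm. Origin: centre, at foot level; z up. Edge to pry: -y side, 150 mm from the origin, red tag. Levering takes about 25 N at the toe. On the shim it stays tilted about 0.033 rad.
- fulcrum_top (a point): Crest of the yellow fulcrum block (50 mm wide, 40 deep, fixed): a round ridge, radius 8 mm, 58 mm above the bench. x along the ridge, y square to the pried edge, 45 to 60 mm away. A bar level on it clears the base by 4 mm; toe tipped down it enters freely. Toe 10 to 40 mm under the edge. The heel meets the bench at about 0.3 rad toe-up tilt, past enough lift.
- shim (a joint): Slide (m) of the brass shim, 40 mm wide, 8 mm thick, in a fixed blue guide before the lone foot. A damped spring (4 N) pushes it towards the base; it need not be touched. 0.001 to 0.002: stopped by the foot's side, as at the start; 0.036: fully under. It slides in by itself in about 1 s once the whole foot is clear: keep the edge 13 mm up until it reads 0.034.
There are look-alikes about, which are no part of the job. Of the things that look like the part that bears shim, the largest one is meant.

How it is judged:
On the way, in this order (a step that is already met when the one before it is completed fails the run):
1. the bar, pressing on the fulcrum block, bears the edge of the base and has begun to raise it (contact force between bar and fulcrum above 5 N and contact force between bar and printer above 5 N and angle between printer's own z axis and vertical above 0.01 rad), for 0.05 s.
2. the shim has slid fully under the raised foot (value of joint shim above 0.032 m), for 0.1 s.
At the end, for the whole second after the job is handed in: The shim is fully under the lone foot (slide past 32 mm) and the base rests on it (tilted 0.022 to 0.045 rad) and still; the pry bar lies at rest on the bench, upright grip within 10 degrees of vertical and its centre below 55 mm, touching neither the base nor the fulcrum block (value of joint shim above 0.032 m and angle between printer's own z axis and vertical between 0.022 and 0.045 rad and linear speed of printer below 0.01 m/s and contact force between bar and printer below 0.1 N and contact force between bar and fulcrum below 0.1 N and height (world z) of bar_grip below 0.055 m and angle between bar_grip's own z axis and vertical below 0.17 rad and linear speed of bar below 0.02 m/s).
It fails at once if the robot itself touches the printer base (contact force between any of the arm, the fingers and printer above 1 N).
It fails at once if the base is tipped more than 9 degrees (angle between printer's own z axis and vertical above 0.16 rad).
It fails at once if the base is shoved more than 30 mm from its place (distance of printer from where it was at the start of the episode above 0.03 m).
It also fails if it takes over 51 s, if anything falls off the work surface, if the arm or the gripper's body presses on something with over 40 N, if the wrist force passes 120 N, or if a joint passes its speed limit or range.

## Working session

There is one attempt and no reset: what is moved stays moved. The work goes in short steps, Python scripts to look and compute and a tool call to move; the robot and the scene stay as the last step left them, time stands still between calls to the robot, and variables do not carry over. Pictures are saved under pics/ and viewed, and the job is handed in when it is done.

Besides the shell and the picture viewer there is one more tool, called after "Call:" as name(argument=value, ...) on one line, values as JSON. move_arm: Moves the arm, as the interface text tells. Its arguments: {"type":"object","properties":{"commands":{"type":"array","items":{"type":"array","items":{"type":"array","items":{"type":"number"}}}},"claw":{"type":"number"},"force":{"type":"number"}},"required":["commands"]}

```bash
ls; mkdir -p pics
python3 - <<'E'
from plant import manip
import cv2,numpy as np
s=manip.state();print(s)
for n in("scene","side","wrist"):
    c=manip.read_camera(n);np.savez("c_"+n+".npz",**c)
    cv2.imwrite(f"pics/{n}0.png",c["img"][:,:,::-1])
    print(n,c["K"].tolist(),[ (k,np.round(c[k],3).tolist()) for k in c if k not in("img","depth","K")])
E
```

```text
pics
{'t': 0.0, 'qpos': array([ 1.08640690e+00,  2.59211391e-01,  2.07377003e-02,  1.33372445e+00,
       -2.79089055e-05,  1.41819730e+00]), 'joint_vel': array([-1.87386830e-05, -1.15474338e-04, -1.13245978e-03,  8.89004040e-04,
       -2.08689767e-04,  1.14886518e-03]), 'tau': array([ 6.10236002e-04, -5.55643272e+01,  3.44525814e+01,  1.40017841e-02,
       -2.38467082e-04,  2.11851614e-05]), 'eef_pos': array([0.17903219, 0.51974422, 0.24164627]), 'orientation': array([ 3.27955934e-04,  8.14166944e-01,  5.80630430e-01, -6.19605378e-04]), 'wrist_force': array([-0.90731483, -0.1227184 , -0.58390788]), 'ft_torque': array([ 0.04633666, -0.03449365, -0.02132028]), 'gripper_width': 0.08510319946731351}
scene [[433.8258959509894, 0.0, 255.6908716163731], [0.0, 433.8258959509894, 187.9096566827875], [0.0, 0.0, 1.0]] [('view', [[-0.144, 0.99, -0.011, 0.126], [-0.685, -0.092, 0.722, 0.39], [0.714, 0.111, 0.691, -1.428], [0.0, 0.0, 0.0, 1.0]])]
side [[369.1762058205139, 0.0, 252.5550406970315], [0.0, 369.1762058205139, 200.14130306295468], [0.0, 0.0, 1.0]] [('view', [[0.254, -0.967, 0.02, -0.218], [0.711, 0.201, 0.674, -0.49], [-0.655, -0.157, 0.739, -0.574], [0.0, 0.0, 0.0, 1.0]])]
wrist [[297.11657748162503, 0.0, 257.33440194093896], [0.0, 297.11657748162503, 188.66271594323314], [0.0, 0.0, 1.0]] [('T_tool_cam', [[1.0, -0.0, -0.001, 0.0], [-0.0, -0.964, -0.267, -0.067], [-0.001, 0.267, -0.964, -0.132], [0.0, 0.0, 0.0, 1.0]])]
```

View pics/scene0.png

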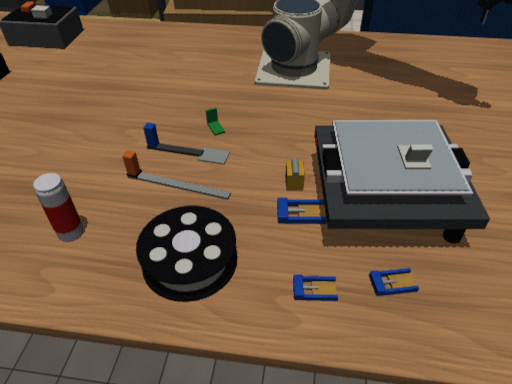

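View pics/side0.png

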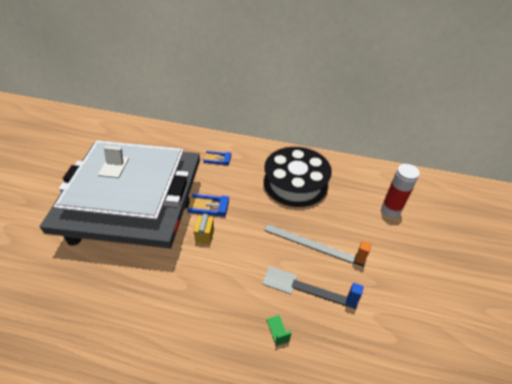

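View pics/wrist0.png

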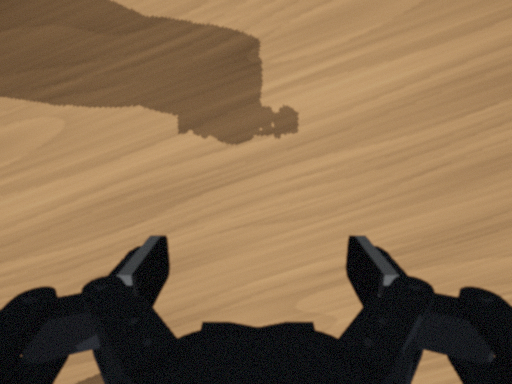

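```bash
cat > h.py <<'E'
import numpy as np,cv2
def load(n):
    return dict(np.load(f"c_{n}.npz"))
def deproj(c,u,v,d=None):
    K=c["K"];d=c["depth"][int(round(v)),int(round(u))] if d is None else d
    p=np.array([(u-K[0,2])/K[0,0]*d,-(v-K[1,2])/K[1,1]*d,-d,1])
    return (np.linalg.inv(c["view"])@p)[:3]
def onz(c,u,v,z):
    K=c["K"];M=np.linalg.inv(c["view"]);r=M[:3,:3]@np.array([(u-K[0,2])/K[0,0],-(v-K[1,2])/K[1,1],-1]);o=M[:3,3]
    return o+r*(z-o[2])/r[2]
def cloud(c):
    K=c["K"];d=c["depth"];v,u=np.mgrid[:d.shape[0],:d.shape[1]]
    p=np.stack([(u-K[0,2])/K[0,0]*d,-(v-K[1,2])/K[1,1]*d,-d,np.ones_like(d)],-1)
    return (p@np.linalg.inv(c["view"]).T)[...,:3]
def proj(c,P):
    q=c["view"]@np.append(P,1);K=c["K"]
    return K[0,0]*q[0]/-q[2]+K[0,2],-K[1,1]*q[1]/-q[2]+K[1,2]
def crop(c,u0,v0,u1,v1,s,name):
    cv2.imwrite("pics/"+name,cv2.resize(c["img"][v0:v1,u0:u1,::-1],None,fx=s,fy=s,interpolation=cv2.INTER_CUBIC))
E
python3 - <<'E'
from h import *
c=load("scene");s=load("side")
crop(c,110,110,340,240,3.4,"s_crop.png");crop(c,270,110,490,250,3.6,"s_crop2.png");crop(s,40,130,240,260,4,"d_crop.png");crop(s,180,180,380,310,4,"d_crop2.png")
for cc,pts in((c,[(132,158),(229,193),(295,165),(315,203),(280,200),(320,220),(470,220),(476,220),(317,130)]),(s,[(363,248),(268,230),(205,225),(360,262)])):
    for p in pts: print(p,deproj(cc,*p).round(4))
E
```

```text
(132, 158) [ 0.5812 -0.3315  0.0655]
(229, 193) [ 0.6066 -0.1013  0.0067]
(295, 165) [0.5505 0.0439 0.0605]
(315, 203) [0.6166 0.0964 0.0109]
(280, 200) [0.6311 0.019  0.0246]
(320, 220) [0.6671 0.1093 0.0119]
(470, 220) [0.7087 0.3819 0.0982]
(476, 220) [0.7071 0.393  0.0981]
(317, 130) [0.4651 0.0866 0.1005]
(363, 248) [ 0.5634 -0.3352  0.0717]
(268, 230) [ 0.6061 -0.1073  0.0059]
(205, 225) [0.5415 0.0368 0.0558]
(360, 262) [ 0.5607 -0.3406  0.0202]
```

View pics/s_crop.png

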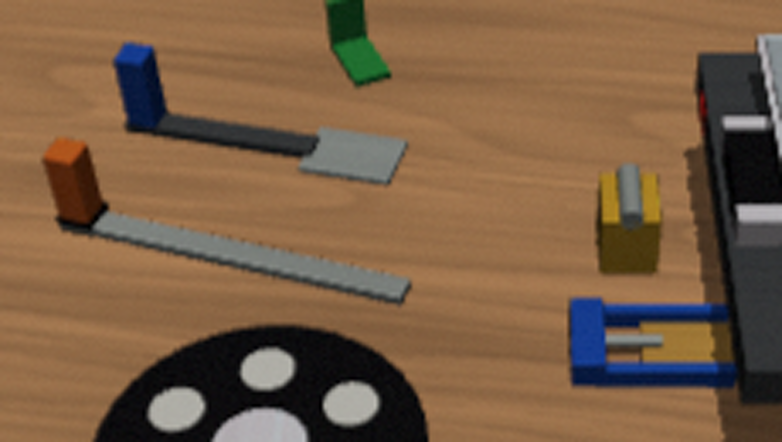

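View pics/s_crop2.png

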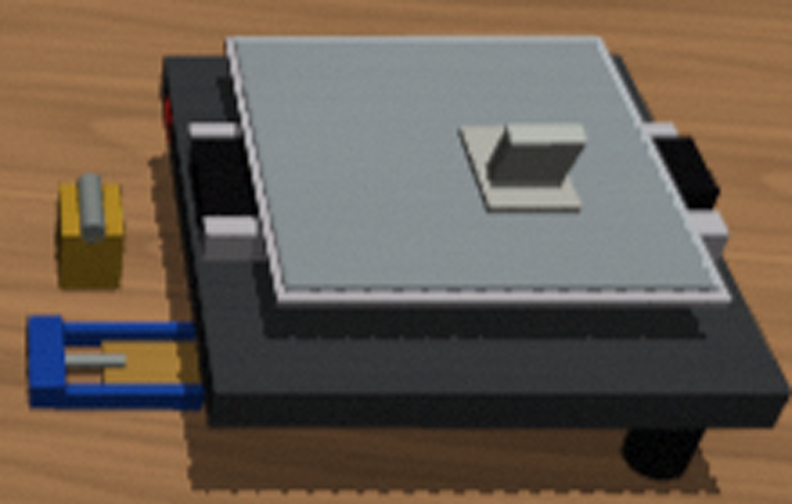

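View pics/d_crop.png

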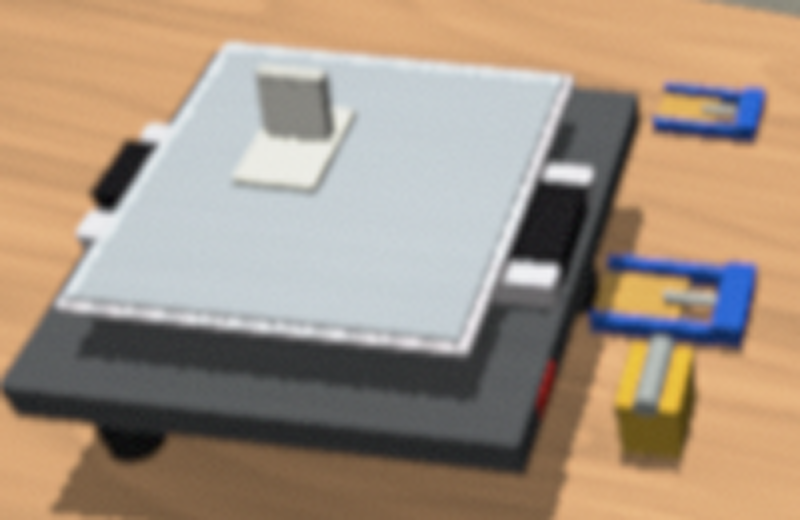

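View pics/d_crop2.png

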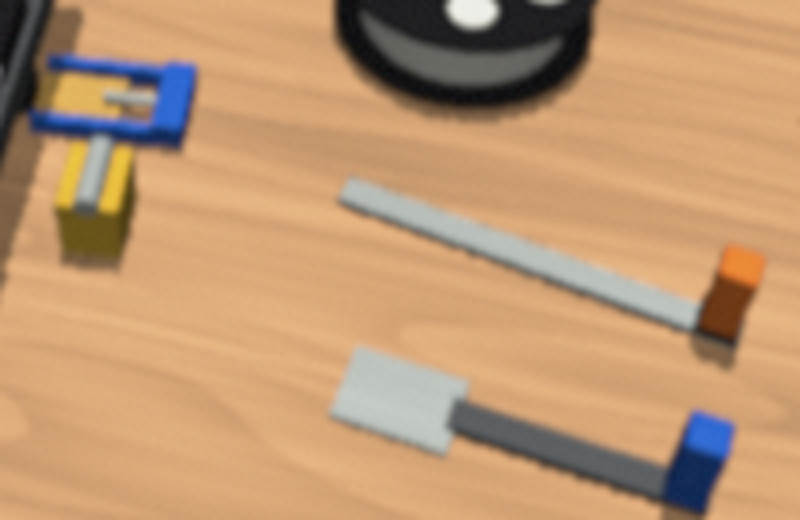

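Run:
```python
from h import *
c=load("scene");s=load("side")
def S(a,b):return (a/3.4+110,b/3.4+110)
def S2(a,b):return (a/3.6+270,b/3.6+110)
def D(a,b):return (a/4+40,b/4+130)
def D2(a,b):return (a/4+180,b/4+180)
def pr(n,cc,p,z):print(n,onz(cc,*p,z).round(4),"depthpt",deproj(cc,*p).round(4))
pr("post sc",c,S(66,149),.074);pr("post sd",s,D2(743,265),.074)
pr("toe sc",c,S(405,291),.008);pr("toe sd",s,D2(347,191),.008)
print("PR")
pr("nl",c,S2(208,397),.098);pr("nr",c,S2(789,387),.098);pr("fl",c,S2(163,57),.098)
pr("side nl",s,D(636,95),.098);pr("side far l",s,D(528,443),.098);pr("side far r",s,D(5,382),.098)
print("ful");
pr("ridge a",c,S(628,166),.058);pr("ridge b",c,S(631,222),.055);pr("ridge a",s,D(663,338),.058);pr("ridge b",s,D(648,408),.055)
# fulcrum cloud
for cc in(c,s):
    P=cloud(cc).reshape(-1,3);m=(abs(P[:,0]-.545)<.06)&(abs(P[:,1]-.04)<.04)&(P[:,2]>.053)&(P[:,2]<.075)
    Q=P[m];print(len(Q),Q.min(0).round(4),Q.max(0).round(4),Q.mean(0).round(4));r=Q[Q[:,2]>Q[:,2].max()-.004];print(r.mean(0),np.polyfit(r[:,0],r[:,1],1))
    m=(P[:,2]>.09)&(P[:,2]<.105)&(P[:,0]>.3)&(P[:,0]<.8)&(P[:,1]>0)&(P[:,1]<.5)
    Q=P[m];print("printer",len(Q),np.median(Q[:,2]));r=cv2.minAreaRect(Q[:,:2].astype(np.float32));print(r)
    m=(P[:,2]>.068)&(P[:,2]<.08)&(abs(P[:,0]-.57)<.04)&(abs(P[:,1]+.335)<.04)
    Q=P[m];print("post",len(Q),Q.mean(0).round(4))
    m=(P[:,2]>.005)&(P[:,2]<.014)&(abs(P[:,0]-.59)<.05)&(P[:,1]>-.31)&(P[:,1]<-.08)
    Q=P[m];print("strip",len(Q),Q.mean(0).round(4),np.polyfit(Q[:,1],Q[:,0],1),Q.max(0))
```

```text
post sc [ 0.577  -0.3374  0.074 ] depthpt [ 0.5742 -0.339   0.0715]
post sd [ 0.5682 -0.3406  0.074 ] depthpt [ 0.573  -0.3418  0.0679]
toe sc [ 0.6161 -0.0991  0.008 ] depthpt [ 0.6108 -0.1004  0.0026]
toe sd [ 0.6107 -0.1028  0.008 ] depthpt [ 0.609  -0.1031  0.0102]
PR
nl [0.7449 0.1189 0.098 ] depthpt [0.7393 0.1194 0.0919]
nr [0.6972 0.4187 0.098 ] depthpt [0.703  0.4154 0.1038]
fl [0.4455 0.0819 0.098 ] depthpt [0.4522 0.0818 0.1028]
side nl [0.7399 0.1217 0.098 ] depthpt [0.7372 0.1204 0.1005]
side far l [0.4498 0.077  0.098 ] depthpt [0.4606 0.0842 0.0811]
side far r [0.4105 0.3753 0.098 ] depthpt [0.4087 0.3725 0.1012]
ful
ridge a [0.5258 0.0414 0.058 ] depthpt [0.5291 0.0415 0.0608]
ridge b [0.5792 0.0477 0.055 ] depthpt [0.5736 0.0476 0.05  ]
ridge a [0.5717 0.0455 0.058 ] depthpt [0.6145 0.065  0.0028]
ridge b [0.5201 0.0368 0.055 ] depthpt [0.5226 0.038  0.0515]
160 [0.5242 0.0225 0.053 ] [0.575  0.0638 0.0636] [0.5514 0.0432 0.0572]
[0.54978896 0.04331547 0.06068534] [ 0.17442795 -0.05258309]
printer 5305 0.10189711972506332
((0.5753238797187805, 0.24823449552059174), (0.3025994896888733, 0.301758736371994), 7.651576995849609)
post 82 [ 0.5751 -0.3404  0.0717]
strip 727 [ 0.5978 -0.2023  0.0096] [0.15538883 0.62920846] [ 0.63892632 -0.08507121  0.01368535]
97 [0.5215 0.0346 0.053 ] [0.5739 0.0539 0.0605] [0.5457 0.044  0.0564]
[0.54451377 0.04384341 0.05771201] [ 0.18417831 -0.05644421]
printer 3827 0.09950838414920793
((0.5725059509277344, 0.250041127204895), (0.30035683512687683, 0.30205780267715454), 7.703036785125732)
post 73 [ 0.5717 -0.3398  0.0696]
strip 592 [ 0.5939 -0.2076  0.0076] [0.16758821 0.62870155] [ 0.62206727 -0.09839871  0.01133837]
```

Run:
```python
from h import *
c=load("scene");s=load("side")
print("blue",onz(c,136/3.4+110,48/3.4+110,.074),onz(s,712/4+180,425/4+180,.074))
for cc in(c,s):
    P=cloud(cc).reshape(-1,3);I=cc["img"].reshape(-1,3).astype(int)
    for n,m in(("orange",(I[:,0]>120)&(I[:,1]<110)&(I[:,2]<60)&(I[:,0]>1.7*I[:,1])),("blue",(I[:,2]>90)&(I[:,0]<70)&(I[:,1]<110)),("spool",(I.max(1)<60))):
        m=m&(P[:,2]>.015)&(P[:,2]<.12)&(P[:,0]>.4)&(P[:,0]<.9)&(P[:,1]<-.02)&(P[:,1]>(-.6 if n=="spool" else -.42))
        Q=P[m];
        if len(Q):
            print(n,len(Q),Q.min(0).round(3),Q.max(0).round(3));t=Q[Q[:,2]>np.percentile(Q[:,2],98)-.006];print("  top",t.mean(0).round(4),len(t))
```

```text
blue [ 0.45748648 -0.32741993  0.074     ] [ 0.46031296 -0.33032856  0.074     ]
orange 62 [ 0.566 -0.354  0.068] [ 0.587 -0.33   0.075]
  top [ 0.5757 -0.341   0.0722] 61
blue 47 [ 0.451 -0.341  0.068] [ 0.471 -0.319  0.075]
  top [ 0.4617 -0.3298  0.0722] 46
spool 5011 [ 0.449 -0.395  0.015] [ 0.896 -0.051  0.12 ]
  top [ 0.7676 -0.3896  0.0978] 122
orange 19 [ 0.559 -0.347  0.044] [ 0.565 -0.329  0.07 ]
  top [ 0.5615 -0.3375  0.0677] 17
blue 97 [ 0.445 -0.338  0.062] [ 0.467 -0.317  0.072]
  top [ 0.4553 -0.3284  0.0691] 90
spool 1298 [ 0.56  -0.328  0.016] [ 0.888 -0.054  0.064]
  top [ 0.786  -0.146   0.0597] 1290
```

Call:
move_arm(commands=[[[-0.034,0.033,0,0],[-0.034,0.033,0,0],[-0.034,0.033,0,0],[-0.034,0.033,0,0],[-0.034,0.033,0,0],[-0.034,0.033,0,0],[-0.034,0.033,0,0],[-0.034,0.033,0,0],[-0.034,0.033,0,0],[-0.034,0.033,0,0]]], claw=0.3)

```text
t: 1.15
eef_pos: [0.3807, 0.0892, 0.2424]
orientation: [0.0, 0.814, 0.581, 0.0]
wrist_force: [1.0, 1.6, -0.6]
gripper_width: 0.0558
```

Call:
move_arm(commands=[[[-0.034,0.033,0,0],[-0.034,0.033,0,0],[-0.034,0.033,0,0],[-0.034,0.033,0,0],[-0.034,0.033,0,0],[-0.034,0.033,0,0],[-0.034,0.033,0,0],[-0.034,0.033,0,0],[-0.034,0.033,0,0],[-0.034,0.033,0,0]]])

```text
t: 2.15
eef_pos: [0.5821, -0.3397, 0.2419]
orientation: [-0.0, 0.814, 0.581, -0.0]
wrist_force: [1.0, 0.1, 0.8]
gripper_width: 0.0555
```

Call:
move_arm(commands=[[[0,0,0.005,0.14],[0,0,0.005,0.14],[0,0,0.005,0.14],[0,0,0.005,0.14],[0,0,0.005,0.14],[0,0,0.005,0.14],[0,0,0.005,0.14],[0,0,0.005,0.14],[0,0,0.005,0.14],[0,0,0.005,0.14]]])

```text
t: 3.15
eef_pos: [0.5816, -0.3378, 0.1917]
orientation: [-0.0, 0.997, -0.083, -0.0]
wrist_force: [-0.1, -0.1, 0.3]
gripper_width: 0.0552
```

```bash
cat >> h.py <<'E'
def grab(n):
    from plant import manip
    s=manip.state();c=manip.read_camera(n)
    if n=="wrist":
        q=s["orientation"];from scipy.spatial.transform import Rotation as R
        T=np.eye(4);T[:3,:3]=R.from_quat([q[1],q[2],q[3],q[0]]).as_matrix();T[:3,3]=s["eef_pos"]
        c["view"]=np.linalg.inv(T@c["T_tool_cam"])
    return s,c
E
python3 - <<'E'
from h import *
s,c=grab("wrist");np.savez("c_w1.npz",**c);cv2.imwrite("pics/w1.png",c["img"][:,:,::-1])
P=cloud(c).reshape(-1,3);I=c["img"].reshape(-1,3).astype(int)
m=(I[:,0]>90)&(I[:,0]>1.7*I[:,1])&(I[:,2]<60)&(P[:,2]>.065)&(P[:,2]<.09);Q=P[m];print(len(Q),Q.mean(0),Q.min(0),Q.max(0))
print(proj(c,np.array([.574,-.340,.074])))
E
```

```text
823 [ 0.61973014 -0.35056935  0.07192685] [ 0.56174292 -0.42806072  0.06505882] [ 0.77534321 -0.32657454  0.089698  ]
(np.float64(248.89788717238375), np.float64(191.31696197841774))
```

View pics/w1.png

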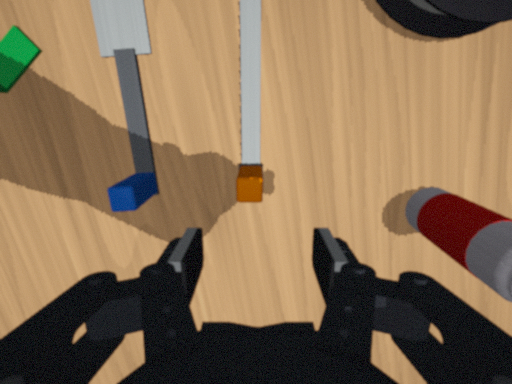

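Run:
```python
from h import *
c=load("w1")
t=onz(c,250.2,189,.074);a=onz(c,251,155,.008);b=onz(c,250.5,3,.008);d=b-a
print(t,a,b,"heading",np.degrees(np.arctan2(d[1],d[0])))
th=np.radians(-9.5)
dx=t[:2]-np.array([.5816,-.3378]);print("tool dx",dx@[np.cos(th),np.sin(th)],"dy",dx@[np.sin(th),-np.cos(th)])
```

```text
[ 0.57548566 -0.33811526  0.074     ] [ 0.57807978 -0.31888086  0.008     ] [ 0.60225008 -0.1770836   0.008     ] heading 80.32652306048449
tool dx -0.005978450629750825 dy 0.00132009135653607
```

Call:
move_arm(commands=[[[-0.006,0.002,0.03,0],[0,0,0.03,0],[0,0,0.03,0],[0,0,0.03,0],[0,0,0.025,0],[0,0,0.012,0],[0,0,0,0]]])

```text
t: 3.9
eef_pos: [0.5747, -0.3384, 0.0336]
orientation: [-0.001, 0.997, -0.08, -0.001]
wrist_force: [1.3, -0.1, 0.6]
gripper_width: 0.0553
```

Call:
move_arm(commands=[[[0,0,0,0],[0,0,0,0],[0,0,0,0],[0,0,0,0],[0,0,0,0],[0,0,0,0],[0,0,0,0]]], claw=-1, force=25)

```text
t: 4.6
eef_pos: [0.5759, -0.3394, 0.0368]
orientation: [0.001, 0.997, -0.08, 0.001]
wrist_force: [-1.6, -0.2, 5.7]
gripper_width: 0.0236
```

Call:
move_arm(commands=[[[0,0,-0.005,0],[0,0,-0.005,0],[0,0,-0.005,0],[0,0,-0.005,0],[0,0,0,0]]])

```text
t: 5.1
eef_pos: [0.5758, -0.3392, 0.0562]
orientation: [0.0, 0.997, -0.08, 0.001]
wrist_force: [-0.4, -0.2, -2.8]
gripper_width: 0.0238
```

Run:
```python
from h import *
s,c=grab("wrist");cv2.imwrite("pics/w2.png",c["img"][:,:,::-1])
s,c=grab("side");np.savez("c_s2.npz",**c);crop(c,240,210,390,290,5,"d2.png");print(s["wrist_force"],s["gripper_width"])
```

```text
[-0.34787058  0.68978971 -3.67857002] 0.023783659614723097
```

View pics/w2.png

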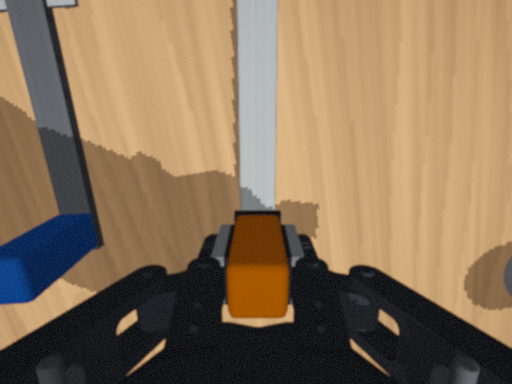

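View pics/d2.png

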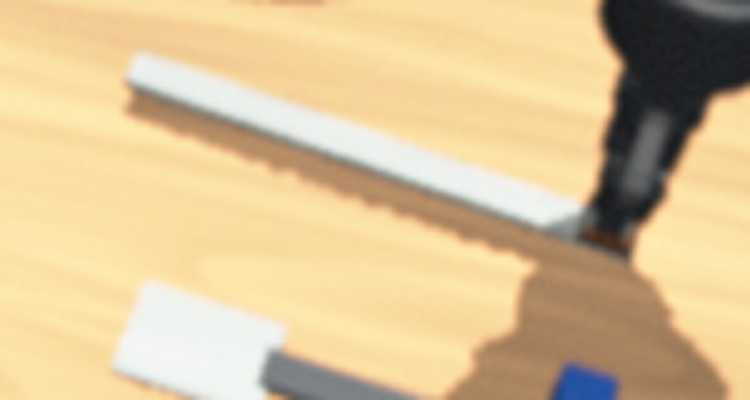

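Run:
```python
from h import *
c=load("s2");P=cloud(c);I=c["img"].astype(int)
# bar points along image line
for (u,v) in((140,70),(200,95),(300,130),(400,165),(500,195),(540,210)):
    print(deproj(c,u/5+240,v/5+210).round(4))
m=(P[...,2]>.008)&(P[...,2]<.045)&(P[...,1]>-.31)&(P[...,1]<-.07)&(P[...,0]>.56)&(P[...,0]<.64)&(I.min(-1)>140)
Q=P[m];h=np.radians(80.4);t=(Q[:,:2]-[.5758,-.339])@[np.cos(h),np.sin(h)];print(len(Q),np.polyfit(t,Q[:,2],1),t.max())
```

```text
[ 0.6103 -0.1054  0.0248]
[ 0.6036 -0.138   0.0237]
[ 0.5929 -0.1906  0.027 ]
[ 0.5852 -0.2413  0.0269]
[ 0.5793 -0.2901  0.0284]
[ 0.5764 -0.3096  0.0274]
606 [-0.00767592  0.02620408] 0.24247659214266873
```

Call:
move_arm(commands=[[[0,0,-0.01,0],[0,0,-0.015,0],[0,0,-0.015,-0.05],[0,0,-0.015,-0.05],[0,0,-0.015,-0.05],[0,0,-0.009,-0.05],[0,0,0,-0.05],[0,0,0,-0.043],[0,0,0,0]]], force=60)

```text
t: 6.1
eef_pos: [0.5754, -0.3389, 0.1349]
orientation: [0.0, 0.998, 0.066, 0.0]
wrist_force: [0.9, 0.8, -4.0]
gripper_width: 0.0234
```

Call:
move_arm(commands=[[[0.002,-0.013,0,0],[0.002,-0.02,0,0],[0.003,-0.02,0,0],[0.003,-0.02,0,0],[0.003,-0.02,0,0],[0.003,-0.02,0,0],[0.003,-0.02,0,0],[0.002,-0.02,0,0],[0.002,-0.01,0,0],[0,0,0,0]]])

```text
t: 7.1
eef_pos: [0.5769, -0.1727, 0.1345]
orientation: [-0.0, 0.998, 0.067, 0.0]
wrist_force: [-0.4, -0.2, -3.5]
gripper_width: 0.0232
```

Run:
```python
from h import *
from scipy.spatial.transform import Rotation as R
s,c=grab("scene");np.savez("c_a.npz",**c);crop(c,200,90,360,230,5,"a_sc.png")
q=s["orientation"];print(R.from_quat([q[1],q[2],q[3],q[0]]).as_matrix()[:,0],s["wrist_force"],s["eef_pos"])
s,c=grab("side");np.savez("c_b.npz",**c);crop(c,150,150,310,270,5,"a_sd.png")
s,c=grab("wrist");np.savez("c_w.npz",**c);cv2.imwrite("pics/w3.png",c["img"][:,:,::-1])
```

```text
[9.91066720e-01 1.33366932e-01 1.32921555e-04] [-0.40023391 -0.18788878 -3.54456374] [ 0.57688331 -0.17271406  0.13447773]
```

View pics/a_sc.png

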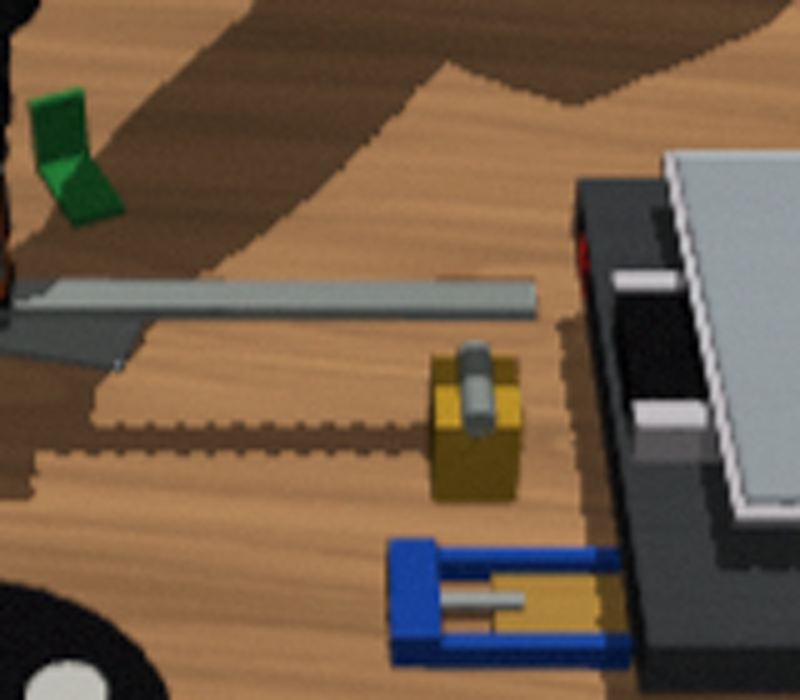

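View pics/a_sd.png

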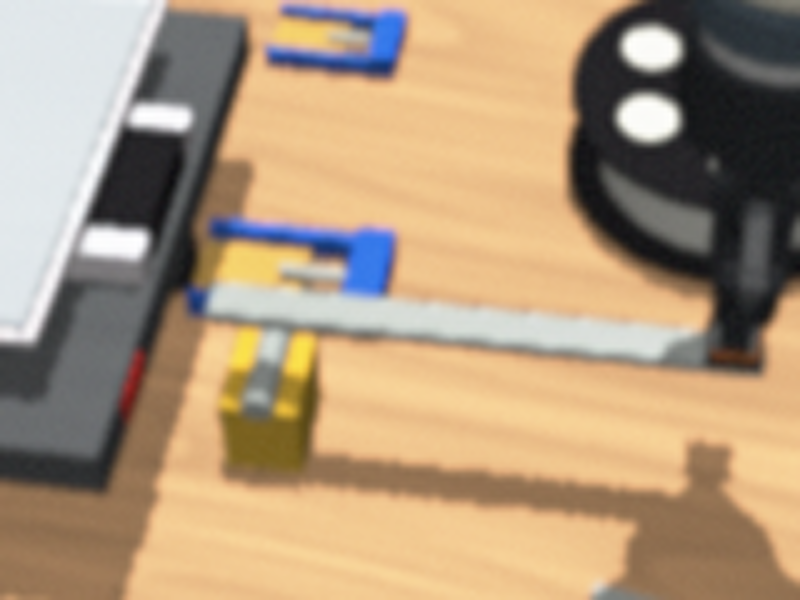

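View pics/w3.png

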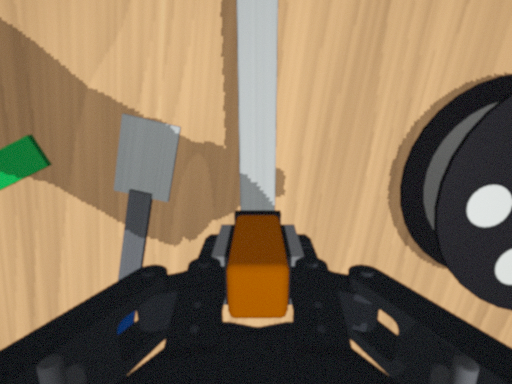

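Run:
```python
from h import *
for n in("b","a"):
    c=load(n);P=cloud(c);I=c["img"].astype(int)
    m=(P[...,2]>.08)&(P[...,2]<.12)&(P[...,1]>-.14)&(P[...,1]<.09)&(P[...,0]>.52)&(P[...,0]<.59)&(I.min(-1)>90)
    Q=P[m];h=np.radians(97.66);d=Q[:,:2]-[.5769,-.1727];t=d@[np.cos(h),np.sin(h)];l=d@[np.sin(h),-np.cos(h)]
    print(len(Q),np.polyfit(t,Q[:,2],1),np.percentile(t,[1,99]),np.polyfit(t,l,1))
```

```text
753 [-0.01029056  0.10452216] [0.03540623 0.23945771] [-0.00248992 -0.00340055]
564 [-0.00725208  0.10778868] [0.0349862  0.23897501] [-0.007724    0.00159928]
```

Call:
move_arm(commands=[[[0,0,0.012,0],[0,0,0.012,0],[0,0,0.01,0],[0,0,0.002,0],[0,0,0,0]]])

```text
t: 7.75
eef_pos: [0.5764, -0.1743, 0.0974]
orientation: [-0.0, 0.998, 0.066, -0.001]
wrist_force: [-0.1, -0.8, -2.8]
gripper_width: 0.0236
```

Call:
move_arm(commands=[[[0,0,0.001,0],[0,0,0,0]]])

```text
t: 7.95
eef_pos: [0.577, -0.1744, 0.0976]
orientation: [0.0, 0.998, 0.066, 0.0]
wrist_force: [-0.8, -0.6, -3.3]
gripper_width: 0.0232
```

Call:
move_arm(commands=[[[0,0,0.001,0],[0,0,0,0]]])

```text
t: 8.15
eef_pos: [0.5769, -0.1743, 0.0965]
orientation: [0.0, 0.998, 0.066, 0.0]
wrist_force: [0.9, 0.3, -2.6]
gripper_width: 0.023
```

Call:
move_arm(commands=[[[0,0,0.001,0],[0,0,0,0]]])

```text
t: 8.35
eef_pos: [0.577, -0.1745, 0.0955]
orientation: [0.0, 0.998, 0.066, 0.0]
wrist_force: [0.3, -1.3, -0.8]
gripper_width: 0.0235
```

Call:
move_arm(commands=[[[0,-0.005,-0.0005,0],[0,-0.006,0,0],[0,-0.006,0,0],[0,-0.006,0,0],[0,0,0,0]]])

```text
t: 8.85
eef_pos: [0.5735, -0.1503, 0.0958]
orientation: [-0.0, 0.998, 0.066, -0.0]
wrist_force: [-0.2, 0.2, -2.1]
gripper_width: 0.0233
```

Call:
move_arm(commands=[[[0,-0.006,0,0],[0,-0.006,0,0],[0,0,0,0]]])

```text
t: 9.15
eef_pos: [0.572, -0.1387, 0.0958]
orientation: [-0.0, 0.998, 0.066, -0.0]
wrist_force: [-0.5, 1.3, -1.8]
gripper_width: 0.0232
```

Call:
move_arm(commands=[[[0,-0.006,0,0],[0,-0.006,0,0],[0,-0.005,0,0],[0,0,0,0]]])

```text
t: 9.55
eef_pos: [0.5697, -0.1218, 0.0958]
orientation: [-0.0, 0.998, 0.066, -0.0]
wrist_force: [0.3, 0.7, -1.7]
gripper_width: 0.0235
```

Run:
```python
from h import *
s,c=grab("scene");np.savez("c_a.npz",**c);crop(c,200,90,360,230,5,"a_sc2.png")
print(s["wrist_force"],s["ft_torque"],s["eef_pos"])
s,c=grab("side");np.savez("c_b.npz",**c);crop(c,150,150,310,270,5,"a_sd2.png")
```

```text
[ 0.27415498  0.66292817 -1.72686417] [-0.00478947 -0.0301394  -0.03947292] [ 0.56972089 -0.12184298  0.09576303]
```

View pics/a_sc2.png

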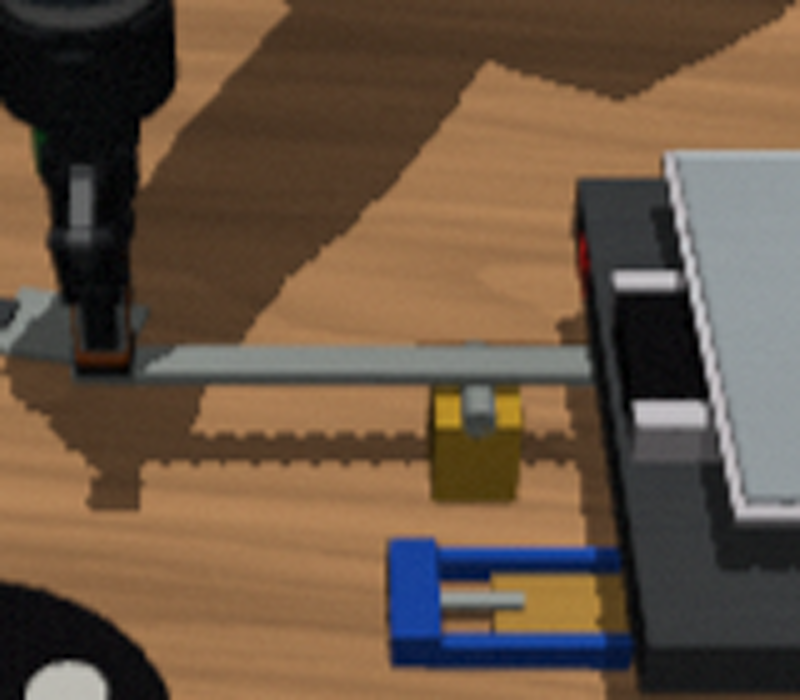

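View pics/a_sd2.png

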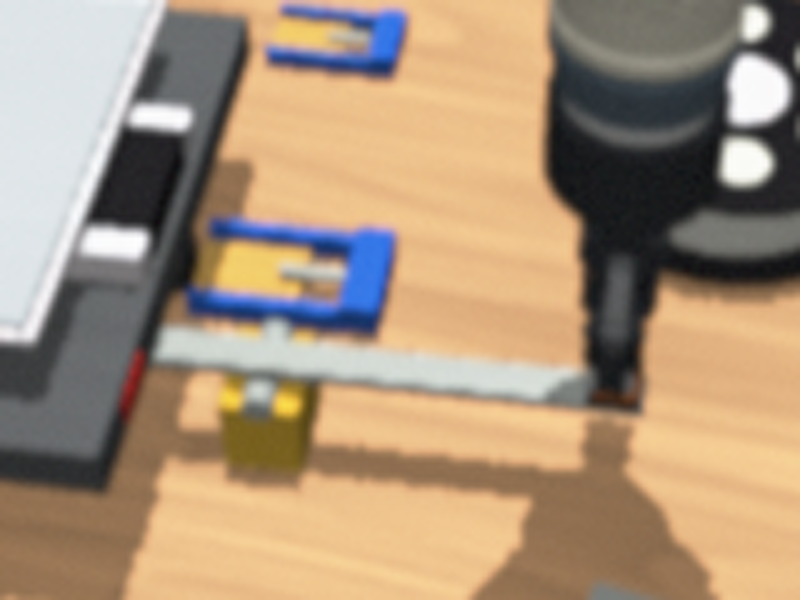

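Call:
move_arm(commands=[[[0,0.001,0.003,0],[0,0.001,0.003,0],[0,0.001,0.003,0],[0,0.001,0.003,0],[0,0,0.003,0],[0,0.0005,0.002,0],[0,0,0,0]]], force=25)

```text
t: 10.35
eef_pos: [0.5707, -0.127, 0.0798]
orientation: [-0.0, 0.998, 0.066, 0.001]
wrist_force: [-3.8, 6.3, 14.4]
gripper_width: 0.0232
```

Call:
move_arm(commands=[[[0,0.0005,0.003,0],[0,0.0005,0.003,0],[0,0.0005,0.003,0],[0,0.0005,0.003,0],[0,0.0005,0.003,0],[0,0,0.002,0],[0,0,0,0]]])

```text
t: 11.05
eef_pos: [0.5711, -0.1297, 0.0631]
orientation: [0.0, 0.998, 0.066, 0.001]
wrist_force: [-4.4, 4.2, 15.0]
gripper_width: 0.0233
```

Run:
```python
from h import *
s,c=grab("scene");np.savez("c_a.npz",**c);crop(c,200,90,360,230,5,"a_sc3.png")
print(s["wrist_force"],s["ft_torque"],s["eef_pos"])
s,c=grab("side");np.savez("c_b.npz",**c);crop(c,150,150,310,270,5,"a_sd3.png")
```

```text
[-4.3709636   4.21241464 14.95064953] [1.41813072 1.04364485 0.20954233] [ 0.57107828 -0.12973004  0.06313752]
```

View pics/a_sc3.png

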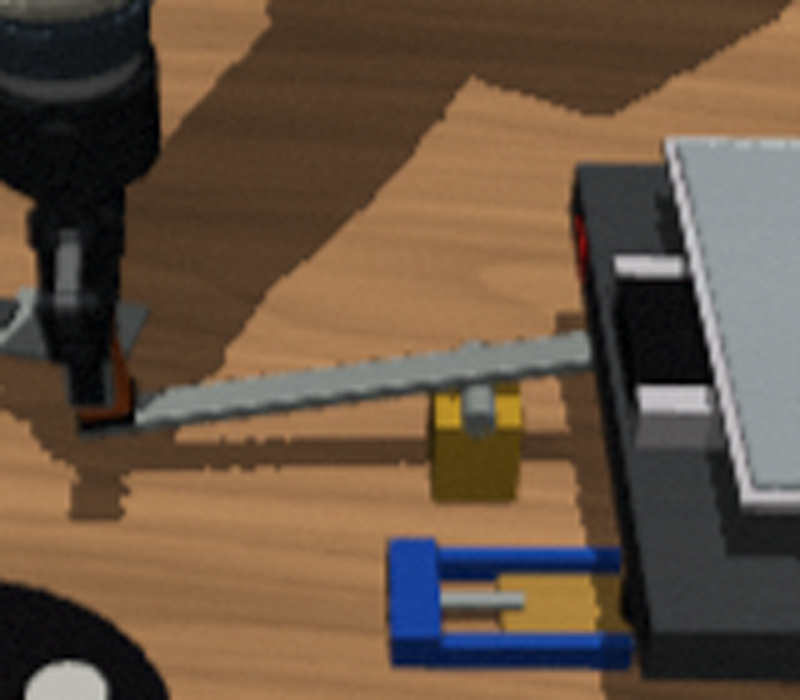

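View pics/a_sd3.png

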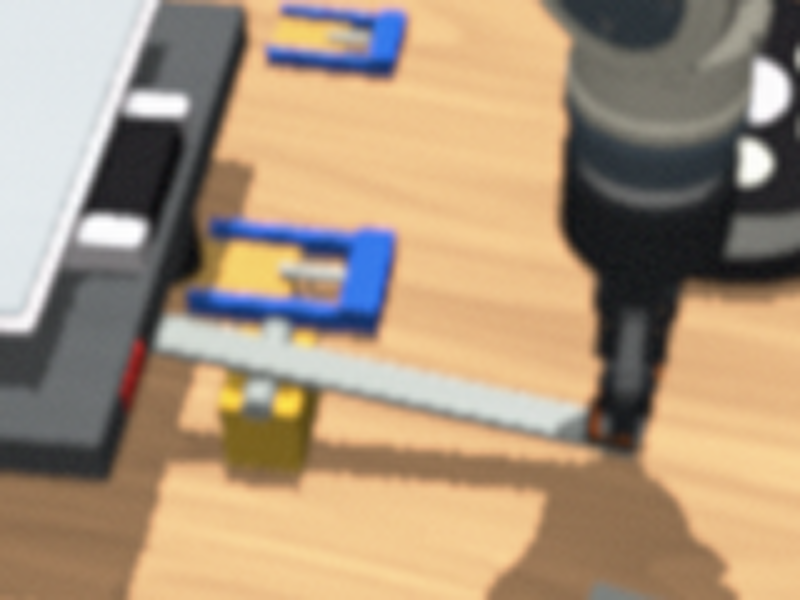

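Call:
move_arm(commands=[[[0,0.0005,0.003,0],[0,0,0.003,0],[0,0,0.003,0],[0,0,0.002,0],[0,0,0,0]]])

```text
t: 11.65
eef_pos: [0.5715, -0.1306, 0.0521]
orientation: [0.001, 0.998, 0.066, 0.001]
wrist_force: [-3.3, 2.9, 15.5]
gripper_width: 0.0232
```

```bash
cat > look.py <<'E'
from h import *
import sys
k=sys.argv[1]
s,c=grab("scene");np.savez("c_a.npz",**c);a=c["img"][90:230,200:360,::-1];
print(s["t"],s["wrist_force"].round(1),s["eef_pos"].round(4),s["gripper_width"])
P=cloud(c);m=(P[...,2]>.14)&(P[...,2]<.2)&(P[...,0]>.35)&(P[...,0]<.8)&(P[...,1]>.08)&(P[...,1]<.45);Q=P[m]
A=np.c_[Q,]
# robust plane fit of bed
b=np.c_[Q[:,:2],np.ones(len(Q))]
w=np.ones(len(Q),bool)
for i in range(8):
    x=np.linalg.lstsq(b[w],Q[w,2],rcond=None)[0];w=abs(b@x-Q[:,2])<.005
print("bed plane",x,"tilt along y",-(x[1]*.991-x[0]*.132),w.sum())
s,c=grab("side");np.savez("c_b.npz",**c);d=c["img"][150:290,150:310,::-1]
cv2.imwrite(f"pics/l{k}.png",cv2.resize(np.hstack([a,d]),None,fx=2.5,fy=2.5,interpolation=cv2.INTER_CUBIC))
E
python3 look.py 4
```

```text
11.65 [-3.3  2.9 15.5] [ 0.5715 -0.1306  0.0521] 0.02323163918631777
bed plane [ 0.00105682 -0.04468436  0.15884105] tilt along y 0.04442169991076688 7628
```

View pics/l4.png

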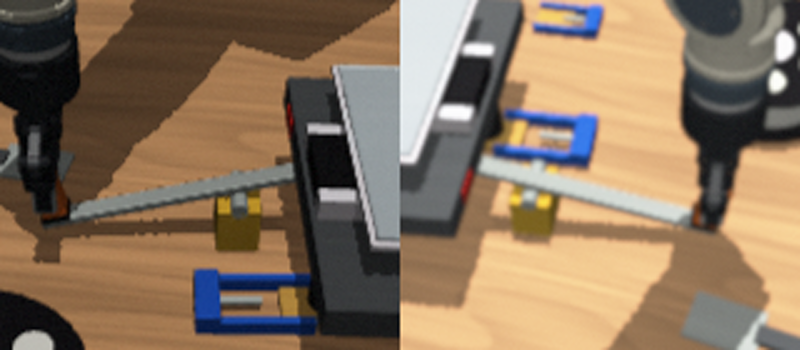

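Call:
move_arm(commands=[[[0,0,0.002,0],[0,0,0.001,0],[0,0,0,0],[0,0,0,0],[0,0,0,0],[0,0,0,0],[0,0,0,0],[0,0,0,0],[0,0,0,0],[0,0,0,0]]])

```text
t: 12.75
eef_pos: [0.5716, -0.1307, 0.0493]
orientation: [0.001, 0.998, 0.066, 0.001]
wrist_force: [-4.1, 3.6, 15.3]
gripper_width: 0.0234
```

```bash
python3 look.py 5
python3 - <<'E'
from h import *
c=load("a");crop(c,230,180,350,240,6,"sh.png")
E
```

```text
12.75 [-4.1  3.6 15.3] [ 0.5716 -0.1307  0.0493] 0.023386513640154292
bed plane [ 0.001879   -0.04841158  0.15982308] tilt along y 0.048223899619144285 7634
```

View pics/l5.png

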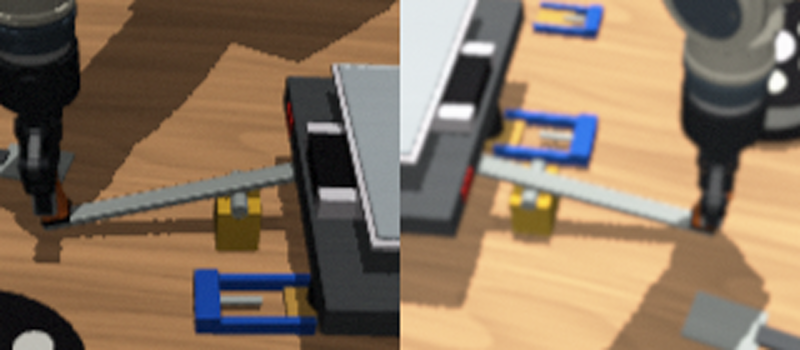

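View pics/sh.png

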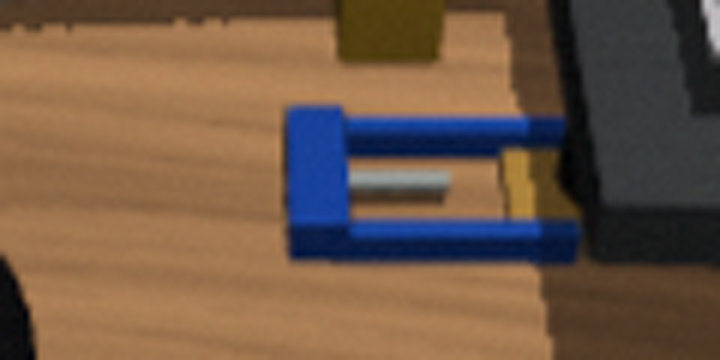

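Run:
```python
from h import *
c=load("scene");d=load("a")
ya=np.array([-.132,.991])
a=onz(c,S:=490/5+200,(605)/5+90,.02);b=onz(d,507/6+230,185/6+180,.02)
print(a,b,(b-a)[:2]@ya)
# brass profile along row in both images
for cc,n in((c,'0'),(d,'1')):
    for v in (209,210,211,212):
        r=cc["img"][v,285:330].astype(int);print(n,v,[(285+i) for i in range(45) if r[i,0]>110 and r[i,2]<70])
```

```text
[0.65471002 0.06070214 0.02      ] [0.64944414 0.09603526 0.02      ] 0.035710219703352974
0 209 [305, 306, 307, 308, 309, 310, 311, 312, 313, 314, 315, 316, 317, 318, 319]
0 210 [305, 306, 307, 308, 309, 310, 311, 312, 313, 314, 315, 316, 317, 318, 319]
0 211 [305, 306, 307, 308, 309, 310, 311, 312, 313, 314, 315, 316, 317, 318, 319]
0 212 [299, 300, 301, 302, 303, 304, 305, 306, 307, 308, 309, 310, 311, 312, 313, 314, 315, 316, 317, 318, 319]
1 209 [314, 315, 316, 317]
1 210 [314, 315, 316, 317, 318]
1 211 [313, 314, 315, 316, 317, 318]
1 212 [304, 313, 314, 315, 316, 317, 318, 319]
```

Run:
```python
from h import *
c=load("scene");d=load("a")
for cc,n in((c,'0'),(d,'1')):
    for v in range(204,217):
        print(n,v,cc["img"][v,294:322,2].tolist())
s0=load("side");s1=load("b")
a=s0["img"][185:220,185:235,::-1];b=s1["img"][185:220,185:235,::-1]
cv2.imwrite("pics/cmp.png",cv2.resize(np.hstack([a,b]),None,fx=8,fy=8,interpolation=cv2.INTER_NEAREST))
```

```text
0 204 [62, 62, 62, 62, 56, 58, 57, 57, 56, 56, 57, 57, 56, 56, 59, 60, 59, 59, 59, 55, 58, 55, 54, 56, 45, 43, 41, 42]
0 205 [60, 57, 61, 58, 50, 55, 52, 52, 54, 54, 51, 55, 53, 54, 53, 55, 55, 55, 55, 56, 53, 55, 53, 55, 50, 30, 28, 31]
0 206 [58, 57, 56, 54, 43, 52, 52, 55, 55, 54, 53, 52, 54, 54, 53, 53, 55, 56, 52, 53, 55, 54, 53, 53, 55, 35, 26, 26]
0 207 [69, 69, 71, 69, 48, 49, 52, 50, 54, 51, 54, 50, 54, 53, 53, 53, 53, 51, 52, 54, 53, 54, 52, 55, 53, 28, 25, 26]
0 208 [112, 111, 110, 108, 102, 105, 103, 105, 104, 103, 92, 60, 53, 54, 53, 52, 52, 50, 54, 52, 51, 53, 54, 51, 56, 32, 26, 27]
0 209 [140, 141, 142, 141, 141, 140, 142, 139, 141, 140, 122, 69, 55, 53, 55, 53, 55, 54, 56, 53, 54, 55, 52, 54, 52, 47, 31, 27]
0 210 [120, 120, 119, 120, 121, 119, 119, 120, 119, 121, 106, 65, 55, 54, 54, 52, 54, 52, 55, 54, 56, 56, 55, 55, 54, 54, 34, 25]
0 211 [67, 69, 67, 67, 63, 65, 65, 66, 64, 64, 61, 54, 53, 52, 55, 55, 53, 54, 56, 55, 55, 55, 55, 57, 56, 56, 35, 25]
0 212 [35, 37, 38, 35, 31, 43, 46, 48, 47, 48, 51, 52, 52, 55, 56, 54, 53, 56, 55, 56, 56, 56, 56, 58, 57, 56, 33, 2
[... 1405 characters left out ...]
 77, 75, 77, 75, 76, 73, 74, 77, 76, 79, 78, 57, 41, 58, 59, 61, 59, 38, 29, 28]
1 212 [39, 43, 43, 40, 38, 39, 40, 38, 42, 45, 63, 74, 74, 77, 73, 77, 73, 76, 76, 68, 43, 59, 60, 60, 60, 37, 29, 32]
1 213 [38, 36, 37, 41, 37, 36, 38, 39, 39, 40, 69, 75, 75, 74, 76, 75, 74, 74, 73, 74, 43, 54, 59, 59, 58, 34, 28, 28]
1 214 [63, 62, 65, 63, 65, 66, 65, 67, 66, 64, 74, 78, 79, 77, 77, 77, 78, 75, 75, 74, 40, 53, 59, 60, 62, 38, 30, 27]
1 215 [78, 76, 75, 77, 77, 75, 75, 80, 77, 78, 78, 77, 78, 82, 80, 81, 78, 78, 81, 80, 47, 54, 61, 59, 58, 36, 29, 30]
1 216 [122, 121, 120, 122, 121, 120, 121, 122, 122, 118, 119, 122, 121, 123, 121, 121, 118, 121, 120, 123, 103, 107, 111, 111, 111, 99, 64, 52]
```

View pics/cmp.png

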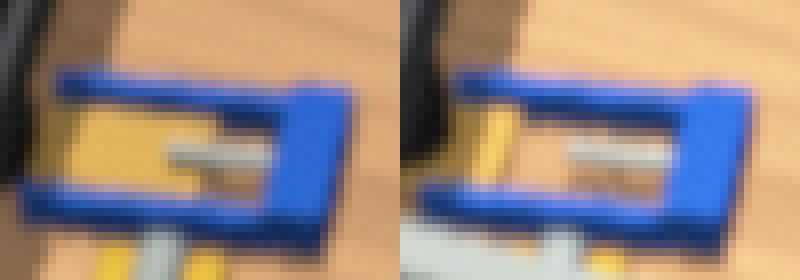

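Run:
```python
from h import *
c=load("scene");s=load("side");ya=np.array([-.132,.991])
print([deproj(c,310,v).round(4)[2] for v in(206,209,213)],[deproj(s,u,202)[2] for u in(195,200,204)])
for z in(.004,.008,.012,.02):
    A=[onz(c,298.2,v,z)[:2]@ya for v in(207,214)];B=[onz(c,u,v,z)[:2]@ya for u,v in((313,207),(314,214))]
    C=[onz(s,185+a/8,185+b/8,z)[:2]@ya for a,b in((218,125),(200,188))];D=[onz(s,185+a/8,185+b/8,z)[:2]@ya for a,b in((118,115),(103,180))]
    print(z,np.array(B)-A,np.array(D)-C)
```

```text
[np.float64(0.0101), np.float64(0.0086), np.float64(0.011)] [np.float64(0.006634670363561801), np.float64(0.008976302544530412), np.float64(0.006356908261511696)]
0.004 [0.03304007 0.0347136 ] [0.03499314 0.03311995]
0.008 [0.03285205 0.03451605] [0.03480767 0.03294441]
0.012 [0.03266403 0.03431851] [0.03462221 0.03276887]
0.02 [0.03228798 0.03392341] [0.03425127 0.0324178 ]
```

Call:
move_arm(commands=[[[0,0,-0.002,0],[0,0,-0.002,0],[0,0,-0.002,0],[0,0,-0.002,0],[0,0,-0.002,0],[0,0,-0.002,0],[0,-0.0005,-0.002,0],[0,0,-0.002,0],[0,-0.0005,-0.002,0],[0,0,0,0]]])

```text
t: 13.85
eef_pos: [0.5704, -0.1291, 0.0653]
orientation: [-0.0, 0.998, 0.066, -0.0]
wrist_force: [0.5, -0.1, -6.2]
gripper_width: 0.0233
```

Call:
move_arm(commands=[[[0,0,-0.002,0],[0,-0.0005,-0.002,0],[0,0,-0.002,0],[0,-0.0005,-0.002,0],[0,-0.0005,-0.002,0],[0,0,0,0]]])

```text
t: 14.45
eef_pos: [0.5707, -0.1276, 0.0762]
orientation: [0.0, 0.998, 0.066, 0.0]
wrist_force: [-0.6, -0.2, -4.3]
gripper_width: 0.0234
```

```bash
python3 look.py 6
```

```text
14.45 [-0.6 -0.2 -4.3] [ 0.5707 -0.1276  0.0762] 0.023427381037698536
bed plane [ 0.0001703  -0.02931962  0.15350024] tilt along y 0.029078222854635263 7647
```

View pics/l6.png

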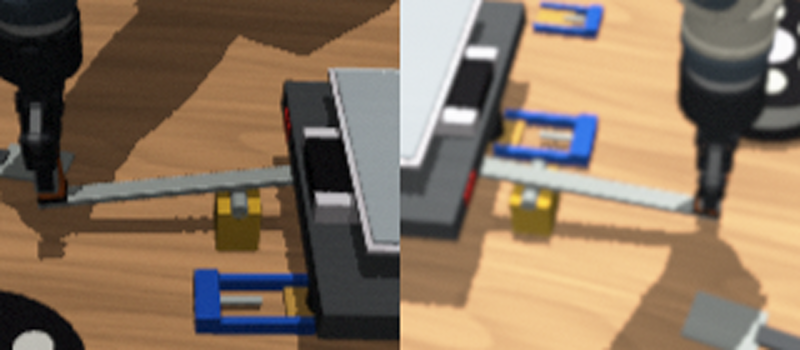

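Call:
move_arm(commands=[[[0,-0.0005,-0.003,0],[0,-0.0005,-0.003,0],[0,-0.0005,-0.003,0],[0,-0.0005,-0.003,0],[0,-0.0005,-0.003,0],[0,-0.0005,-0.003,0],[0,0,-0.003,0],[0,0,-0.003,0],[0,0,0,0]]])

```text
t: 15.45
eef_pos: [0.5702, -0.1246, 0.1002]
orientation: [-0.0, 0.998, 0.066, 0.0]
wrist_force: [-0.5, 0.7, -4.4]
gripper_width: 0.023
```

Call:
move_arm(commands=[[[0,0,-0.003,0],[0,0,-0.003,0],[0,0,0,0]]])

```text
t: 15.75
eef_pos: [0.5703, -0.1248, 0.1062]
orientation: [0.0, 0.998, 0.066, 0.0]
wrist_force: [-1.3, 0.7, -4.8]
gripper_width: 0.0231
```

```bash
python3 look.py 7
cat > bar.py <<'E'
from h import *
from plant import manip
s=manip.state();e=s["eef_pos"]
for n in("b","a"):
    c=load(n);P=cloud(c);I=c["img"].astype(int)
    h=np.radians(97.66);d=P[...,:2]-e[:2];t=d@[np.cos(h),np.sin(h)];l=d@[np.sin(h),-np.cos(h)]
    m=(P[...,2]>.03)&(P[...,2]<.13)&(t>.03)&(t<.22)&(abs(l)<.02)&(I.min(-1)>90)
    Q=P[m];p=np.polyfit(t[m],Q[:,2],1)
    for _ in range(4):
        w=abs(np.polyval(p,t[m])-Q[:,2])<.008;p=np.polyfit(t[m][w],Q[w,2],1)
    print(w.sum(),p,np.percentile(t[m][w],[1,99]))
E
python3 bar.py
```

```text
15.75 [-1.3  0.7 -4.8] [ 0.5703 -0.1248  0.1062] 0.023098172523720414
bed plane [ 0.00025666 -0.02982946  0.1535733 ] tilt along y 0.02959487403525873 7635
638 [0.00416782 0.07642356] [0.03215212 0.21682575]
488 [0.00034748 0.08059021] [0.03185321 0.21313277]
```

View pics/l7.png

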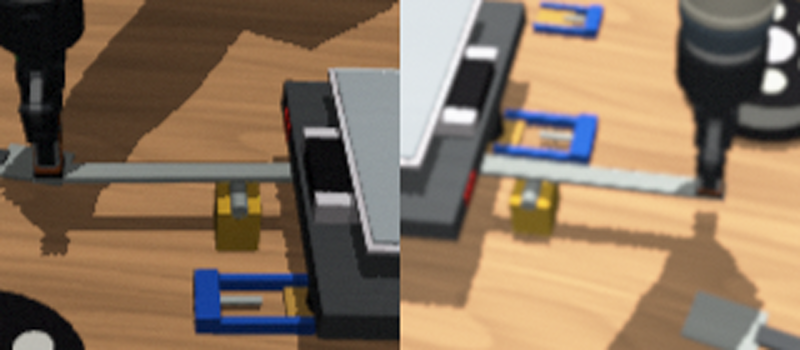

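Call:
move_arm(commands=[[[0,0,0.002,0],[0,0,0.002,0],[0,0,0.001,0],[0,0,0,0],[0,0.006,0,0],[0,0.008,0,0],[0,0.008,0,0],[0,0.008,0,0],[0,0.008,0,0],[0,0.008,0,0]]], force=60)

```text
t: 16.85
eef_pos: [0.5763, -0.1712, 0.1007]
orientation: [0.0, 0.998, 0.066, -0.0]
wrist_force: [-0.2, -0.1, -3.7]
gripper_width: 0.0233
```

Call:
move_arm(commands=[[[0,0.01,0,0],[0,0.005,-0.005,0],[0,0.005,-0.01,0],[0,0.01,-0.01,0],[0,0.02,-0.005,0],[0,0.02,0,0],[0,0.02,0,0],[0,0.02,0,0],[0,0.02,0,0],[0,0,0,0]]])

```text
t: 17.85
eef_pos: [0.5934, -0.3026, 0.1299]
orientation: [0.0, 0.998, 0.065, -0.0]
wrist_force: [-1.1, -0.2, -3.9]
gripper_width: 0.023
```

```bash
python3 look.py 8
```

```text
17.85 [-1.1 -0.2 -3.9] [ 0.5934 -0.3026  0.1299] 0.023048244928969897
bed plane [ 0.00041658 -0.02904966  0.1533055 ] tilt along y 0.02884319788722015 7656
```

View pics/l8.png

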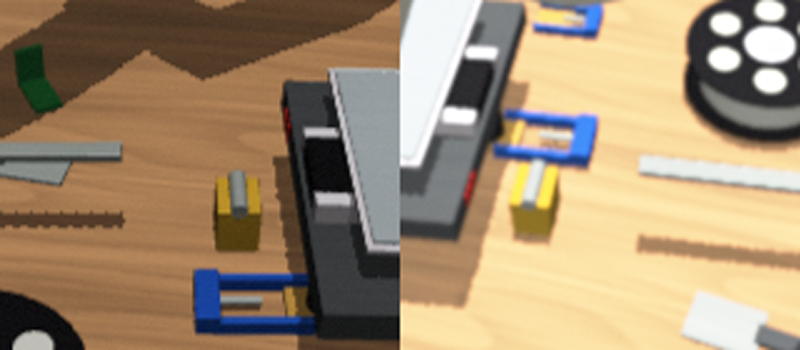

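Call:
move_arm(commands=[[[-0.011,0.017,0,0.05],[-0.01,0.017,0,0.05],[0,0,0.015,0.05],[0,0,0.015,0.05],[0,0,0.015,0.05],[0,0,0.015,0.043],[0,0,0.015,0],[0,0,0.008,0],[0,0,0,0]]])

```text
t: 18.85
eef_pos: [0.5754, -0.3351, 0.0467]
orientation: [-0.001, 0.997, -0.081, -0.001]
wrist_force: [0.2, 0.9, -2.6]
gripper_width: 0.0232
```

Run:
```python
from h import *
s,c=grab("side");np.savez("c_s2.npz",**c);crop(c,240,200,400,300,5,"d3.png");print(s["wrist_force"],s["eef_pos"])
P=cloud(c);I=c["img"].astype(int);h=np.radians(80.6);d=P[...,:2]-s["eef_pos"][:2];t=d@[np.cos(h),np.sin(h)];l=d@[np.sin(h),-np.cos(h)]
m=(t>.04)&(t<.23)&(abs(l)<.01)&(I.min(-1)>140)
print(m.sum(),np.polyfit(t[m],P[m][:,2],1))
```

```text
[ 0.17093264  0.91246389 -2.61628173] [ 0.57536892 -0.33508609  0.04666445]
454 [0.00543292 0.01791758]
```

View pics/d3.png

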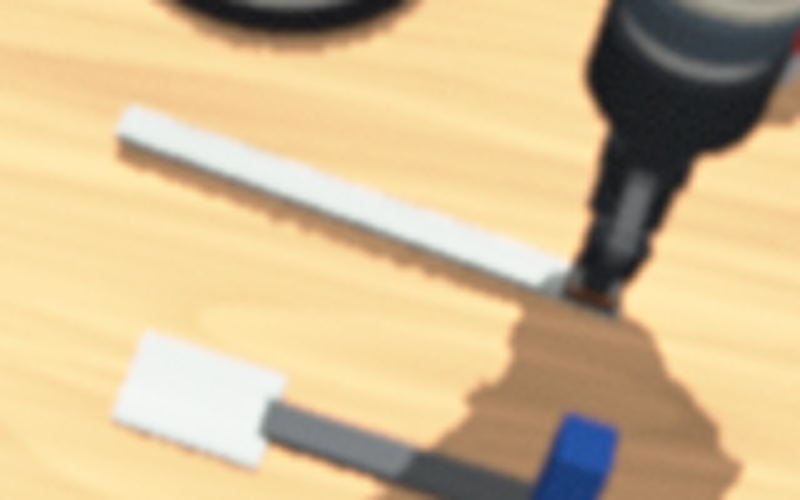

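Call:
move_arm(commands=[[[0,0,0.003,0],[0,0,0.003,0],[0,0,0.001,0],[0,0,0,0]]], force=25)

```text
t: 19.3
eef_pos: [0.5761, -0.3353, 0.0408]
orientation: [0.0, 0.997, -0.08, 0.0]
wrist_force: [-0.4, -0.5, -3.1]
gripper_width: 0.0237
```

Call:
move_arm(commands=[[[0,0,0.001,0],[0,0,0.001,0],[0,0,0,0]]])

```text
t: 19.6
eef_pos: [0.5761, -0.3352, 0.0387]
orientation: [-0.0, 0.997, -0.08, -0.0]
wrist_force: [-0.8, -0.8, -3.6]
gripper_width: 0.0231
```

Call:
move_arm(commands=[[[0,0,0.001,0],[0,0,0.001,0],[0,0,0,0]]])

```text
t: 19.9
eef_pos: [0.576, -0.3352, 0.0366]
orientation: [-0.0, 0.997, -0.08, -0.0]
wrist_force: [-0.7, -0.3, -3.4]
gripper_width: 0.0236
```

Call:
move_arm(commands=[[[0,0,0.001,0],[0,0,0.001,0],[0,0,0,0]]])

```text
t: 20.2
eef_pos: [0.5762, -0.3353, 0.0361]
orientation: [0.0, 0.997, -0.08, 0.0]
wrist_force: [-2.9, 3.1, 6.7]
gripper_width: 0.0234
```

Contact with the bench; release (partly open) and rise.

Call:
move_arm(commands=[[[0,0,0,0],[0,0,0,0],[0,0,0,0],[0,0,0,0],[0,0,0,0],[0,0,-0.01,0],[0,0,-0.02,0],[0,0,-0.03,0],[0,0,-0.04,0],[0,0,-0.03,0]]], claw=0.3)

```text
t: 21.2
eef_pos: [0.5763, -0.3354, 0.1679]
orientation: [0.001, 0.997, -0.08, 0.001]
wrist_force: [-0.6, -0.8, 0.1]
gripper_width: 0.0555
```

```bash
python3 look.py 9;python3 - <<'E'
from h import *
s,c=grab("side");np.savez("c_b.npz",**c);cv2.imwrite("pics/s9.png",c["img"][:,:,::-1])
P=cloud(c);I=c["img"].astype(int);h=np.radians(80.6);d=P[...,:2]-[.576,-.335];t=d@[np.cos(h),np.sin(h)];l=d@[np.sin(h),-np.cos(h)]
m=(t>.04)&(t<.23)&(abs(l)<.01)&(I.min(-1)>140)
print(m.sum(),np.polyfit(t[m],P[m][:,2],1))
c=load("a");crop(c,110,100,350,240,3.3,"s9b.png")
for v in (207,214): print(c["img"][v,308:320,2].tolist())
E
```

```text
21.2 [-0.6 -0.8  0.1] [ 0.5763 -0.3354  0.1679] 0.05551817195810748
bed plane [ 0.00030134 -0.02971045  0.15354303] tilt along y 0.029482833913187175 7658
468 [-0.00095917  0.00738768]
[79, 76, 76, 74, 76, 42, 52, 56, 57, 38, 30, 29]
[78, 76, 76, 77, 78, 75, 41, 55, 59, 60, 46, 32]
```

View pics/s9.png

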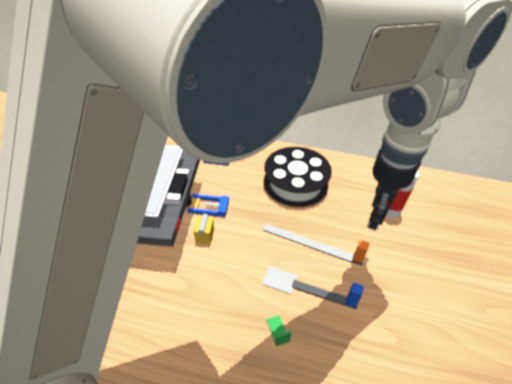

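View pics/s9b.png

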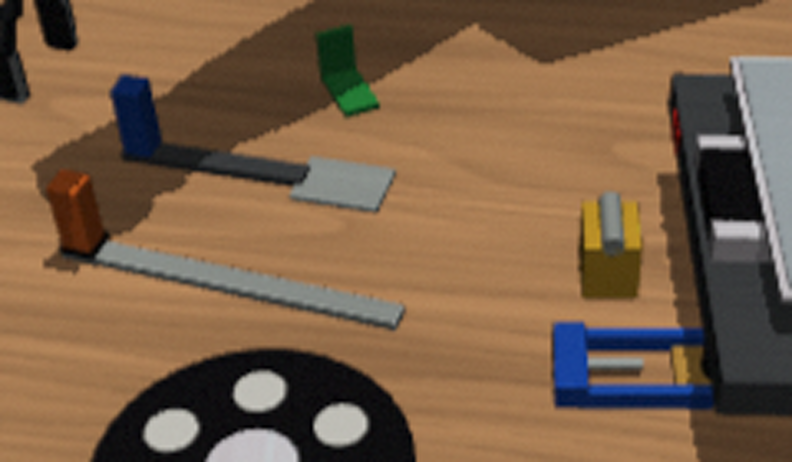

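Run:
```python
from h import *
c=load("scene");P=cloud(c);m=(P[...,2]>.14)&(P[...,2]<.2)&(P[...,0]>.35)&(P[...,0]<.8)&(P[...,1]>.08)&(P[...,1]<.45);Q=P[m]
b=np.c_[Q[:,:2],np.ones(len(Q))];w=np.ones(len(Q),bool)
for i in range(8):
    x=np.linalg.lstsq(b[w],Q[w,2],rcond=None)[0];w=abs(b@x-Q[:,2])<.005
print(x)
from plant import manip
print(manip.hand_in())
```

```text
[-8.49129235e-04 -1.00596081e-04  1.42876413e-01]
the job is handed in; nothing more can be done
None
```

The brass shim is under the printer's lone foot and the base is resting on it. I handed the job in at about t = 21 s of the 51 s allowed; it returns no verdict.

I gripped the orange-handled bar across its post and slid the toe about 27 mm under the edge, over the fulcrum. I levered the edge up until the shim had slid in, then lowered the base onto it. I then backed the bar out level and laid it close to where it started.

Last checks, all measured from the camera images:
- **Shim:** its trailing edge moved about 33–35 mm, a reading of about 0.035 against the 0.032 needed. It was in the same place before and after lowering the base.
- **Base:** tilted about 0.030 rad against about 0 at the start, steady across the last four looks.
- **Bar:** flat on the bench, with a fitted tilt of about 0.001 rad. It is well clear of both the base and the fulcrum block, and the gripper is off it.
- **Contact and force:** I saw no contact between the robot and the base. The highest wrist force I read was about 16 N.

No check failed. The shim figure is the least certain, since the individual readings spread by about 2 mm.

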